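# Find and seat the rocking receiver cover

### The arm

A 6-joint arm with a two-finger parallel gripper is mounted at the origin on the work surface. World frame = base frame: x ahead of the robot, y to its left, z up, the work surface at z = 0. Lengths are in mm, angles in rad, forces in N, time in s.
With the tool pointing down it reaches from about 275 to 1000 mm from the base axis. Payload 8.4 kg.
Tool frame: the origin (TCP) lies midway between the tips of the shut fingers; the grasp point (between the pads) lies 19 mm behind it; z points along the fingers, y is the direction in which the jaws open and shut (so a half turn about z gives the same grasp; the last joint's range is limited). The gripper opens to 85 mm and grips with 20 to 120 N. Pads are 22 mm wide; open, the fingers measure 114 mm over their backs; the gripper's body (76 mm by 85 mm) begins 54 mm behind the grasp point. The pads swing forward as they close: fully open they stand 13 mm farther back than shut.
Start: joints at [-1.322, 0.353, 1.633, -0, 1.155, -0.002], TCP at [155.11, -605.449, 231.281] pointing down, gripper open.
Joint ranges: [-2.63, 2.63], [-0.92, 2.1], [0.06, 2.66], [-1.3, 4.44], [0, 2.69], [-3.02, 3.02]. Speed limits (rad/s): [2.22, 2.22, 2.79, 3.14, 3.14, 3.14].

### API

Orientations are given as [roll, pitch, yaw] about the fixed x, y, z axes, in that order (R = Rz(yaw) Ry(pitch) Rx(roll)).
In Python, from rig import r gives the robot as it stands. The module is installed in compiled form; this text tells all that it offers.
- The arm moves only by the tool drive_tool, never from a script. Its argument "moves" is a list of rows, each a list of 3 entries, a list of its own where there are three numbers: the closure, from 0 (fully open) to 1 (shut), then the shift along the tool's x, y, z in cm, then the turn about the tool's z in degrees. In form: [[claw, [dx, dy, dz], roll], ...]. A call has 1 to 12 rows; each row is the pose to reach, as a shift and turn from the pose measured when the call began, along the tool's axes at that moment; what a row does not reach only later rows make up. A row lasts 1/8 s, in which the tool goes at most 62.5 mm and 10.7 degrees, less where a joint would pass 70% of its speed; a pose out of reach is approached as far as the arm can. A call with a gripper value outside its range is refused whole. The fingers move at their own pace and stop on an object; "grip_force" is the grip in N (left out, the last holds). Time passes only in rows, so rows that repeat a pose let the fingers close. It gives the time, the measured TCP pose, the force and the opening at its end, in the units of the state.
- r.sense(): the state, without advancing time (a new reading comes with each control period).
- r.grab_frame(name): name is "side" or "top" or "wrist"; returns a dict with "color" (420x560x3 uint8, red, green, blue), "fx", "fy", "cx", "cy" (pixels), "D" ([k1, k2, p1, p2, k3] as OpenCV has them; the pictures are not rectified), "pose" (4x4, takes a point from camera to world coordinates); the wrist camera has in their place "hand_eye" (4x4, takes a point from camera to tool coordinates, whose origin is the TCP and whose axes are the flange's). Camera axes: x right, y up, looking along -z (the intrinsics and any distortion apply to the point x, -y, -z); pixel columns grow to the right and rows downward; lengths in mm; the calibration is good to about 2 mm. A picture is of the moment at which its call begins: read the wrist's pose just before it. There is no depth.
- r.sign_off(): hands the job in, once; it reports no verdict.
Trained networks look in the newest picture that a camera, given by its name, has taken for a name from the list of things; names that differ only in an ending like _2 or _b are one class to them, and where a whole thing is asked for, a point or a joint stands for the part that bears it (a point fixed in the world has none). Each returns a list of dicts, best first, with "score" (0 to 1); they miss things now and then, are a little off and sometimes report something else, mostly with a low value. They report only what shows in the picture. A call takes as long as a camera call.
- r.outline_of(thing, camera): "mask" (420x560 bool, what is visible of it) and "at" ([column, row] in pixels, amid what is visible of it).
- r.spot_point(thing, camera): "at" ([column, row] in pixels: a listed point, or the origin of a listed thing).
The state is a dict: "clock": time; "qpos": joint angles; "qvel": joint speeds; "joint_efforts": joint torques, N m; "eef_pos": TCP position; "tcp_rot": TCP orientation; "contact_force": force on the tool from outside, world axes, zero at the start; "wrist_torque": the same for the moment, N m; "opening": opening from 0.0 (shut) to 1.0 (fully open).
Only numpy, scipy, OpenCV 4.12 (cv2) and the standard library are available. Lean on these libraries where they do the work, as an engineer would, in place of code of your own. Each camera call takes 0.05 s, during which the arm holds its last target.

### The job

One of the four orange covers on the clamping plate is not seated. With the closed fingertips press the covers near their rims until you find the one that rocks, then press that one on its middle, straight down, until it is fully home and level. Finish there, with the fingertips still pressing on it, and leave the loose parts around where they are.

Things in the scene. Friction and masses are not known exactly. Their poses are not given: they have to be found in the camera images.
- plate: Steel clamping plate fixed on the machine table, 300 x 300 x 20 mm, with four round receivers on it, each closed by an orange cover. Origin: centre of the underside; z up, x away from the robot and y to its left at yaw 0 (it may be yawed by up to 0.35).
- cover1: Orange cover, 84 mm diameter, 18 mm deep, flat top, at -65, 65 mm in the plate's x, y (near left). Origin: centre of its top face; z up. The four are identical. By design their tops stand at different heights, 52 to 64 mm above the table, so neither looks nor height tell which one is unseated; all lie level until touched.
- cover2: Orange cover, 84 mm diameter, 18 mm deep, flat top, at -65, -65 mm in the plate's x, y (near right). Origin: centre of its top face; z up. Three covers are seated: solid wherever pressed. The unseated one tilts about the centre of its top to whichever side is pressed.
- cover3: Orange cover, 84 mm diameter, 18 mm deep, flat top, at 65, 65 mm in the plate's x, y (far left). Origin: centre of its top face; z up. On the unseated cover 3 N at 28 mm from the centre tips it to its stop, 0.1 rad: the pressed spot sinks 2 to 3 mm. Let go, it swings back level.
- cover4: Orange cover, 84 mm diameter, 18 mm deep, flat top, at 65, -65 mm in the plate's x, y (far right). Origin: centre of its top face; z up. Above some 12 N on its middle the unseated cover slides straight down, stiffly (about 14 N at 15 mm/s), and stops solidly 5 mm lower: home. There it stays and no longer rocks.
- stud: Loose steel pull stud, 24 mm in diameter, 34 mm tall, upright in the middle of the plate between the covers. Bystander. Origin: its underside.
- nut: Loose black T-nut, 28 x 18 x 16 mm, on the plate's edge nearest the robot. Bystander. Origin: its underside.
- bolt: Loose bolt standing on its 24 mm head, 38 mm tall, on the plate's far edge. Bystander. Origin: its underside.
- blank: Loose aluminium turned blank, 56 mm in diameter, 70 mm tall, on the table right of the plate. Bystander. Origin: its underside.
- wrench: Loose spanner lying on the table left of the plate. Bystander. Origin: its underside.
- stepblock: Loose dark stepped clamping block, 60 x 30 x 48 mm, on the table left of the plate. Bystander. Origin: its underside.
- brush: Loose chip brush lying on the table at the near right. Bystander. Origin: its underside.

How it is judged (in metres and radians):
On the way, in this order (a step that is already met when the one before it is completed fails the run):
1. the unseated cover has been made to rock (tilted by more than 0.045 rad under a press near its rim) (angle between any of cover1, cover2, cover3, cover4's own z axis and vertical above 0.045 rad), for 0.05 s.
2. it has been pressed home: more than 4 mm down and level within 0.03 rad (((distance of cover1 from where it was at the start of the episode above 0.004 m and angle between cover1's own z axis and vertical below 0.03 rad) or (distance of cover2 from where it was at the start of the episode above 0.004 m and angle between cover2's own z axis and vertical below 0.03 rad) or (distance of cover3 from where it was at the start of the episode above 0.004 m and angle between cover3's own z axis and vertical below 0.03 rad) or (distance of cover4 from where it was at the start of the episode above 0.004 m and angle between cover4's own z axis and vertical below 0.03 rad))), for 0.2 s.
At the end, for the whole second after the job is handed in: The unseated cover is home (more than 4 mm below where it started, 5 mm being fully home), all covers are level within 0.03 rad, the fingers still press on the cover just seated with more than 1.5 N, and every loose part is within 20 mm of where it started (((distance of cover1 from where it was at the start of the episode above 0.004 m and angle between cover1's own z axis and vertical below 0.03 rad and contact force between the fingers and cover1 above 1.5 N) or (distance of cover2 from where it was at the start of the episode above 0.004 m and angle between cover2's own z axis and vertical below 0.03 rad and contact force between the fingers and cover2 above 1.5 N) or (distance of cover3 from where it was at the start of the episode above 0.004 m and angle between cover3's own z axis and vertical below 0.03 rad and contact force between the fingers and cover3 above 1.5 N) or (distance of cover4 from where it was at the start of the episode above 0.004 m and angle between cover4's own z axis and vertical below 0.03 rad and contact force between the fingers and cover4 above 1.5 N)) and angle between each of cover1, cover2, cover3, cover4's own z axis and vertical below 0.03 rad and distance of each of stud, nut, bolt, blank, wrench, stepblock, brush from where it was at the start of the episode below 0.02 m); the arm keeps its last pose, push and grip.
It fails at once if a loose part is lifted, carried or pushed more than 20 mm from its place (distance of any of stud, nut, bolt, blank, wrench, stepblock, brush from where it was at the start of the episode above 0.02 m).
It also fails if it takes over 72 s, if anything falls off the work surface, if the arm or the gripper's body presses on something with over 40 N, if the wrist force passes 120 N, or if a joint passes its speed limit or range.

## Working session

There is one attempt and no reset: what is moved stays moved. The work goes in short steps, Python scripts to look and compute and a tool call to move; the robot and the scene stay as the last step left them, time stands still between calls to the robot, and variables do not carry over. Pictures are saved under pics/ and viewed, and the job is handed in when it is done.

Besides the shell and the picture viewer there is one more tool, called after "Emit:" by a JSON object that holds its "fn" and its "kwargs", one argument or row to a line. drive_tool: Moves the arm, as the interface text tells. Its arguments: {"type":"object","properties":{"moves":{"type":"array"},"grip_force":{"type":"number"}},"required":["moves"]}

```bash
mkdir -p pics; python3 - <<'E'
from rig import r
import cv2
s=r.sense()
print({k:(v if not hasattr(v,'tolist') else v.tolist()) for k,v in s.items()})
for n in("top","side"):
    f=r.grab_frame(n); cv2.imwrite(f"pics/{n}0.png",f["color"][:,:,::-1])
    print(n,f["fx"],f["fy"],f["cx"],f["cy"],f["D"]);print(f["pose"])
    for t in("cover1","plate","stud","bolt","nut","blank"):
        print(t,[(round(d["score"],2),[round(x) for x in d["at"]]) for d in r.spot_point(t,n)])
E
```

```text
{'clock': 0.0, 'qpos': [-1.3224382961173826, 0.3536423675901977, 1.63414786796687, 1.7868396838550245e-06, 1.1552070402858758, -0.002428808295461501], 'qvel': [-0.0014211844291924167, 6.207263653539338e-05, 0.0005933121436672252, -0.0008011201427002661, -0.002562768051553129, 0.00025164742087930203], 'joint_efforts': [-0.0017545505033922382, -60.52574157714844, -34.207584857940674, -1.380592152600002e-05, 0.009183697693515569, 2.477894369690148e-06], 'eef_pos': [154.96744553086555, -604.9812375536709, 230.55942042954825], 'tcp_rot': [-3.140188039447055, -5.045275311532649e-06, 0.25078611288232144], 'contact_force': [-0.10657929681706141, -0.4979996121926978, -0.5824153337011795], 'wrist_torque': [0.05346539111775743, 0.054846638488333446, 0.039678983011419], 'opening': 1.0011219099368294}
top 401.1066647442062 401.1066647442062 282.40313053107957 215.4619197573306 [-0.06547442  0.          0.          0.          0.        ]
[[ 5.44746830e-03  9.82689343e-01 -1.85180937e-01  3.07518383e+02]
 [-9.99408775e-01  1.16367603e-02  3.23525350e-02  3.88309786e+01]
 [ 3.39473976e-02  1.848952
[... 452 characters left out ...]
9.5061570207092 270.5550835596772 206.4619662857755 [-0.02193773  0.          0.          0.          0.        ]
[[-9.95002047e-01  5.04294266e-02 -8.61846865e-02  3.86479189e+02]
 [-9.98363267e-02 -5.18893096e-01  8.48989201e-01  1.13834655e+03]
 [-1.90660025e-03  8.53350355e-01  5.21334381e-01  7.71613399e+02]
 [ 0.00000000e+00  0.00000000e+00  0.00000000e+00  1.00000000e+00]]
cover1 [(0.94, [243, 182]), (0.82, [232, 206]), (0.72, [287, 189]), (0.68, [274, 216]), (0.47, [299, 217])]
plate [(0.9, [256, 214])]
stud [(0.62, [258, 210]), (0.57, [294, 219])]
bolt [(0.57, [216, 205]), (0.21, [298, 353])]
nut [(0.54, [296, 216])]
blank [(0.89, [314, 164]), (0.72, [285, 190]), (0.61, [258, 209])]
```

```bash
cat > h.py <<'E'
import numpy as np, cv2
def ray(f,uv,T):
    K=np.array([[f["fx"],0,f["cx"]],[0,f["fy"],f["cy"]],[0,0,1]])
    p=cv2.undistortPoints(np.array([[uv]],float),K,np.array(f["D"]))[0,0]
    d=T[:3,:3]@np.array([p[0],-p[1],-1]); return T[:3,3],d
def hit(f,uv,z,T=None):
    o,d=ray(f,uv,f["pose"] if T is None else T); return o+d*(z-o[2])/d[2]
def proj(f,P,T=None):
    T=f["pose"] if T is None else T
    K=np.array([[f["fx"],0,f["cx"]],[0,f["fy"],f["cy"]],[0,0,1]])
    c=np.linalg.inv(T)@np.append(P,1); q=np.array([[c[0],-c[1],-c[2]]])
    return cv2.projectPoints(q,np.zeros(3),np.zeros(3),K,np.array(f["D"]))[0].ravel()
def tri(rs):
    A=np.zeros((3,3));b=np.zeros(3)
    for o,d in rs:
        d=d/np.linalg.norm(d);M=np.eye(3)-np.outer(d,d);A+=M;b+=M@o
    return np.linalg.solve(A,b)
E
python3 - <<'E'
import cv2
a=cv2.imread('pics/top0.png')[110:310,180:480];cv2.imwrite('pics/top0c.png',cv2.resize(a,(780,520),interpolation=cv2.INTER_CUBIC))
E
```

```text
(no output)
```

View pics/top0c.png

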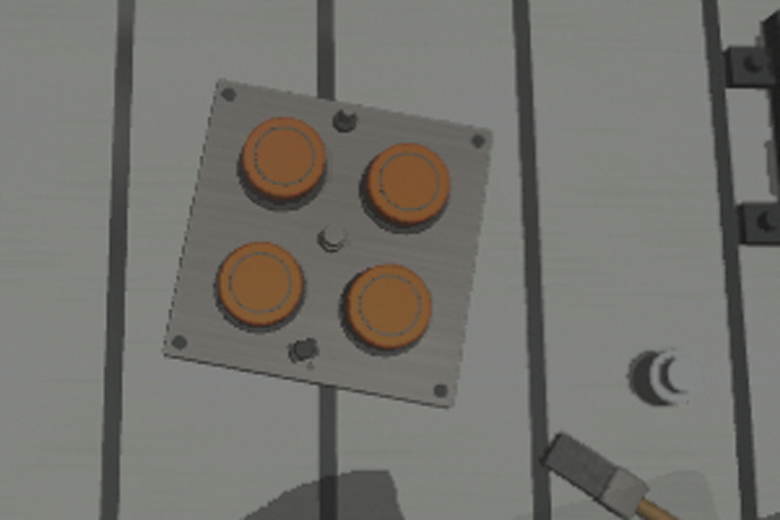

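View pics/side0.png

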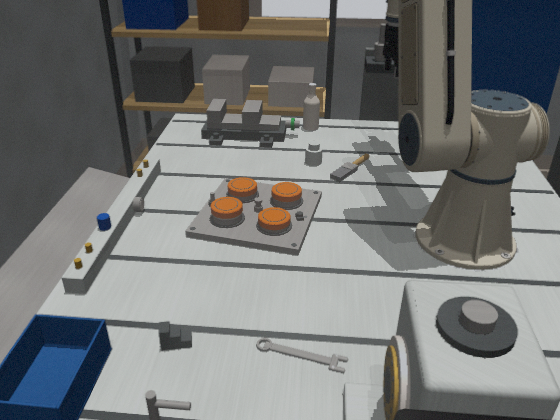

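View pics/top0.png

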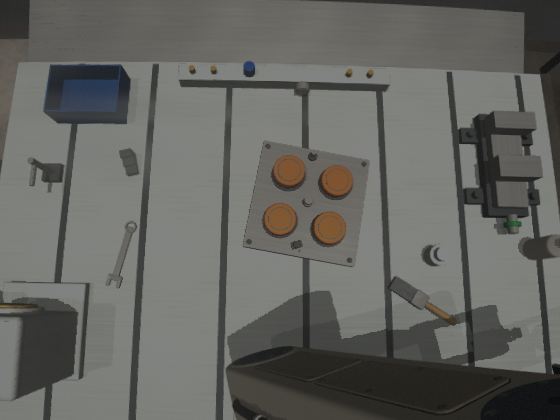

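```bash
cat > meas.py <<'E'
from rig import r
from h import *
ft=r.grab_frame("top");fs=r.grab_frame("side")
C=[np.array(c)/2.6+[180,110] for c in((220,80),(492,130),(452,407),(164,354))]
W=[hit(ft,c,20) for c in C]
for w in W: print("corner",w.round(1))
c=np.mean(W,0); print("centre",c.round(1),[np.linalg.norm(W[i]-W[(i+1)%4]).round(1) for i in range(4)])
# far-left->near-left is -x axis
x=(W[0]-W[3]+W[1]-W[2]); yaw=np.arctan2(x[1],x[0]); print("yaw",yaw)
R=lambda p:c[:2]+np.array([[np.cos(yaw),-np.sin(yaw)],[np.sin(yaw),np.cos(yaw)]])@p
def ell(f,box):
    h=cv2.cvtColor(f["color"],cv2.COLOR_RGB2HSV)
    m=((h[...,0]<18)&(h[...,1]>140)&(h[...,2]>60)).astype(np.uint8)
    n,l,st,ce=cv2.connectedComponentsWithStats(m)
    return [(ce[i],st[i]) for i in range(1,n) if st[i][4]>250 and box[0]<ce[i][0]<box[1] and box[2]<ce[i][1]<box[3]]
T=ell(ft,(240,380,140,260));S=ell(fs,(190,330,150,250))
for n,p in zip((1,2,3,4),((-65,65),(-65,-65),(65,65),(65,-65))):
    q=R(np.array(p)); P=np.append(q,55)
    t=min(T,key=lambda a:np.linalg.norm(a[0]-proj(ft,P)));s=min(S,key=lambda a:np.linalg.norm(a[0]-proj(fs,P)))
    X=tri([ray(ft,t[0],ft["pose"]),ray(fs,s[0],fs["pose"])])
    print(n,"plate-pred",q.round(1),"tri",X.round(1),"top@55",hit(ft,t[0],55).round(1),t[1],s[1])
E
python3 meas.py
```

```text
corner [716.5  54.6  20. ]
corner [ 665.9 -236.5   20. ]
corner [ 371.4 -185.    20. ]
corner [422.8 107.2  20. ]
centre [544.1 -64.9  20. ] [np.float64(295.5), np.float64(299.0), np.float64(296.7), np.float64(298.3)]
yaw -0.17502047124958597
1 plate-pred [491.5  10.4] tri [492.8  11.8  51.3] top@55 [492.1  11.9  55. ] [270 208  21  21 350] [258 207  32  19 401]
2 plate-pred [ 468.8 -117.6] tri [ 470.  -115.7   60. ] top@55 [ 470.9 -116.5   55. ] [319 217  21  21 346] [272 182  30  16 321]
3 plate-pred [619.5 -12.2] tri [618.3 -10.8  63. ] top@55 [618.7 -11.2  55. ] [274 155  31  31 281] [211 197  31  17 375]
4 plate-pred [ 596.8 -140.3] tri [ 598.1 -138.5   55.8] top@55 [ 598.2 -138.7   55. ] [327 170  21  20 324] [228 178  29  14 297]
```

Emit:
{"fn": "drive_tool", "kwargs": {
  "moves": [
    [1,[20,-20.4,3],12],
    [1,[40,-40.7,5],24.4],
    [1,[40,-40.7,5],24.4],
    [1,[40,-40.7,5],24.4],
    [1,[40,-40.7,5],24.4],
    [1,[40,-40.7,5],24.4],
    [1,[40,-40.7,5],24.4],
    [1,[40,-40.7,5],24.4],
    [1,[40,-40.7,5],24.4],
    [1,[40,-40.7,5],24.4],
    [1,[40,-40.7,5],24.4],
    [1,[40,-40.7,5],24.4]
  ],
  "grip_force": 40
}}

```text
clock: 2.3
eef_pos: [441.0, -113.0, 181.4]
tcp_rot: [3.141, 0.0, -0.176]
contact_force: [-0.1, 0.8, 0.6]
opening: -0.001
```

```bash
python3 - <<'E'
from rig import r
from h import *
from scipy.spatial.transform import Rotation as Ro
s=r.sense(); f=r.grab_frame("wrist")
T=np.eye(4);T[:3,:3]=Ro.from_euler('xyz',s["tcp_rot"]).as_matrix();T[:3,3]=s["eef_pos"]
T=T@f["hand_eye"]; im=f["color"][:,:,::-1].copy()
for P in((470.5,-116.5,60),(492.4,11.9,51),(618.5,-11,63),(598.2,-138.6,56),(441,-113,60)):
    p=proj(f,np.array(P),T);print(p.round())
    if abs(p).max()<2000: cv2.drawMarker(im,tuple(int(v) for v in p),(255,0,0),0,12,1)
cv2.imwrite("pics/w1.png",im); print(s["contact_force"])
E
```

```text
[275. 168.]
[114. 168.]
[ 84. -13.]
[273. -20.]
[277. 205.]
[-0.09400943  0.79647313  0.56297717]
```

View pics/w1.png

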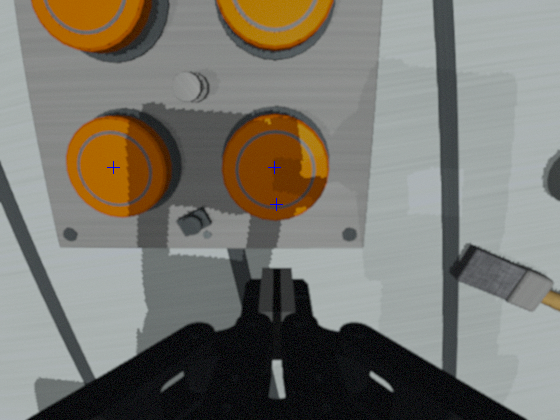

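Emit:
{"fn": "drive_tool", "kwargs": {
  "moves": [
    [1,[0,0.0,5],0],
    [1,[0,0.0,9],0],
    [1,[0,0,11],0],
    [1,[0,0,11.4],0],
    [1,[0,0,11.4],0]
  ]
}}

```text
clock: 2.98
eef_pos: [441.1, -114.0, 67.8]
tcp_rot: [3.141, -0.0, -0.178]
contact_force: [0.0, 0.6, 0.0]
opening: 0.003
```

Emit:
{"fn": "drive_tool", "kwargs": {
  "moves": [
    [1,[0,0.0,0.2],0],
    [1,[0,0.0,0.4],0],
    [1,[0,0,0.5],0]
  ]
}}

```text
clock: 3.35
eef_pos: [441.3, -114.0, 63.1]
tcp_rot: [3.141, -0.001, -0.178]
contact_force: [0.2, -0.2, 0.1]
opening: -0.001
```

Emit:
{"fn": "drive_tool", "kwargs": {
  "moves": [
    [1,[0,0.0,0.05],0],
    [1,[0,0.0,0.1],0]
  ]
}}

```text
clock: 3.6
eef_pos: [441.4, -113.9, 62.1]
tcp_rot: [3.141, -0.001, -0.178]
contact_force: [0.6, -0.4, 0.1]
opening: 0.002
```

Emit:
{"fn": "drive_tool", "kwargs": {
  "moves": [
    [1,[0,0.0,0.05],0],
    [1,[0,0.0,0.1],0]
  ]
}}

```text
clock: 3.85
eef_pos: [441.3, -113.9, 61.1]
tcp_rot: [3.141, -0.001, -0.178]
contact_force: [-0.1, -0.6, 0.0]
opening: 0.0
```

Emit:
{"fn": "drive_tool", "kwargs": {
  "moves": [
    [1,[0,0.0,0.05],0],
    [1,[0,0.0,0.1],0]
  ]
}}

```text
clock: 4.1
eef_pos: [441.3, -113.9, 60.0]
tcp_rot: [3.141, -0.001, -0.178]
contact_force: [-0.3, 0.3, -0.1]
opening: 0.0
```

Emit:
{"fn": "drive_tool", "kwargs": {
  "moves": [
    [1,[0,0.0,0.05],0],
    [1,[0,0.0,0.1],0]
  ]
}}

```text
clock: 4.35
eef_pos: [441.4, -113.9, 59.6]
tcp_rot: [3.141, -0.001, -0.178]
contact_force: [-3.5, 0.5, 16.2]
opening: 0.0
```

Emit:
{"fn": "drive_tool", "kwargs": {
  "moves": [
    [1,[0,0.0,0.05],0],
    [1,[0,0.0,0.1],0]
  ]
}}

```text
clock: 4.6
eef_pos: [441.4, -113.9, 59.4]
tcp_rot: [3.141, -0.001, -0.178]
contact_force: [-6.5, 1.1, 22.0]
opening: 0.002
```

Emit:
{"fn": "drive_tool", "kwargs": {
  "moves": [
    [1,[0,0,-1.6],0],
    [1,[4,-0.1,-1.6],0],
    [1,[9,-0.2,-1.6],0],
    [1,[12.9,-0.3,-1.6],0],
    [1,[12.9,-0.3,-1.0],0],
    [1,[12.9,-0.3,-0.2],0],
    [1,[12.9,-0.3,0],0],
    [1,[12.9,-0.3,0],0]
  ]
}}

```text
clock: 5.6
eef_pos: [567.9, -133.7, 59.3]
tcp_rot: [3.141, 0.0, -0.178]
contact_force: [-0.2, -0.5, -0.6]
opening: -0.002
```

Emit:
{"fn": "drive_tool", "kwargs": {
  "moves": [
    [1,[0,0.0,0.05],0],
    [1,[0,0.0,0.1],0]
  ]
}}

```text
clock: 5.85
eef_pos: [567.8, -133.7, 58.5]
tcp_rot: [3.141, -0.0, -0.178]
contact_force: [-0.5, 0.6, -0.2]
opening: 0.002
```

Emit:
{"fn": "drive_tool", "kwargs": {
  "moves": [
    [1,[0,0.0,0.05],0],
    [1,[0,0.0,0.1],0]
  ]
}}

```text
clock: 6.1
eef_pos: [567.9, -133.7, 57.6]
tcp_rot: [3.141, -0.0, -0.178]
contact_force: [-0.3, -0.2, 0.7]
opening: 0.001
```

Emit:
{"fn": "drive_tool", "kwargs": {
  "moves": [
    [1,[0,0.0,0.05],0],
    [1,[0,0.0,0.1],0]
  ]
}}

```text
clock: 6.35
eef_pos: [567.9, -133.7, 56.6]
tcp_rot: [3.141, -0.0, -0.178]
contact_force: [-0.2, -1.0, -0.6]
opening: -0.003
```

Emit:
{"fn": "drive_tool", "kwargs": {
  "moves": [
    [1,[0,0.0,0.05],0],
    [1,[0,0.0,0.1],0]
  ]
}}

```text
clock: 6.6
eef_pos: [567.9, -133.7, 55.8]
tcp_rot: [3.141, -0.0, -0.178]
contact_force: [-2.0, 1.3, 7.0]
opening: -0.0
```

Emit:
{"fn": "drive_tool", "kwargs": {
  "moves": [
    [1,[0,0.0,0.05],0],
    [1,[0,0.0,0.1],0]
  ]
}}

```text
clock: 6.85
eef_pos: [567.9, -133.7, 55.6]
tcp_rot: [3.141, -0.0, -0.178]
contact_force: [-4.7, 1.0, 14.1]
opening: 0.002
```

Emit:
{"fn": "drive_tool", "kwargs": {
  "moves": [
    [1,[0,0,-2.2],0],
    [1,[0,-4,-2.2],0],
    [1,[-0.1,-9,-2.2],0],
    [1,[-0.2,-13,-2.2],0],
    [1,[-0.2,-13,-1.8],0],
    [1,[-0.2,-13,-1.1],0],
    [1,[-0.2,-13,-1.1],0]
  ]
}}

```text
clock: 7.72
eef_pos: [588.2, -6.4, 65.7]
tcp_rot: [3.141, 0.001, -0.179]
contact_force: [1.3, -1.5, 0.2]
opening: 0.002
```

Emit:
{"fn": "drive_tool", "kwargs": {
  "moves": [
    [1,[0,0.0,0.05],0],
    [1,[0,0.0,0.1],0]
  ]
}}

```text
clock: 7.98
eef_pos: [588.1, -7.0, 64.6]
tcp_rot: [3.141, 0.001, -0.18]
contact_force: [0.5, 1.4, 0.3]
opening: -0.002
```

Emit:
{"fn": "drive_tool", "kwargs": {
  "moves": [
    [1,[0,0.0,0.05],0],
    [1,[0,0.0,0.1],0]
  ]
}}

```text
clock: 8.22
eef_pos: [588.2, -7.2, 63.7]
tcp_rot: [3.141, 0.001, -0.18]
contact_force: [0.8, -0.7, 0.8]
opening: -0.003
```

Emit:
{"fn": "drive_tool", "kwargs": {
  "moves": [
    [1,[0,0.0,0.05],0],
    [1,[0,0.0,0.1],0]
  ]
}}

```text
clock: 8.48
eef_pos: [588.3, -7.2, 62.8]
tcp_rot: [3.141, 0.001, -0.18]
contact_force: [0.1, -0.2, 0.6]
opening: 0.002
```

Emit:
{"fn": "drive_tool", "kwargs": {
  "moves": [
    [1,[0,0.0,0.05],0],
    [1,[0,0.0,0.1],0]
  ]
}}

```text
clock: 8.72
eef_pos: [588.3, -7.2, 61.8]
tcp_rot: [3.141, 0.001, -0.18]
contact_force: [-0.2, 0.6, 1.2]
opening: 0.001
```

Emit:
{"fn": "drive_tool", "kwargs": {
  "moves": [
    [1,[0,0.0,0.05],0],
    [1,[0,0.0,0.1],0]
  ]
}}

```text
clock: 8.98
eef_pos: [588.5, -7.2, 61.2]
tcp_rot: [3.141, 0.001, -0.18]
contact_force: [-3.6, -1.5, 9.5]
opening: -0.0
```

```bash
python3 - <<'E'
from rig import r
import cv2,numpy as np
f=r.grab_frame("wrist"); cv2.imwrite("pics/w3.png",f["color"][:,:,::-1])
f=r.grab_frame("side"); c=f["color"][:,:,::-1]; cv2.imwrite("pics/s3.png",c)
a=cv2.imread("pics/side0.png")[160:250,180:330];b=c[160:250,180:330]
cv2.imwrite("pics/s3c.png",np.vstack([cv2.resize(x,(495,297),interpolation=2) for x in(a,b)]))
E
```

```text
(no output)
```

View pics/w3.png

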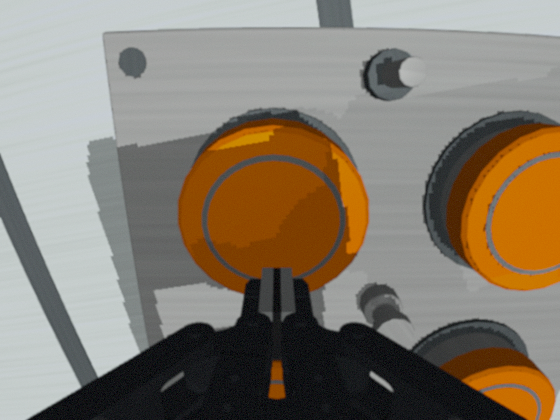

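View pics/s3c.png

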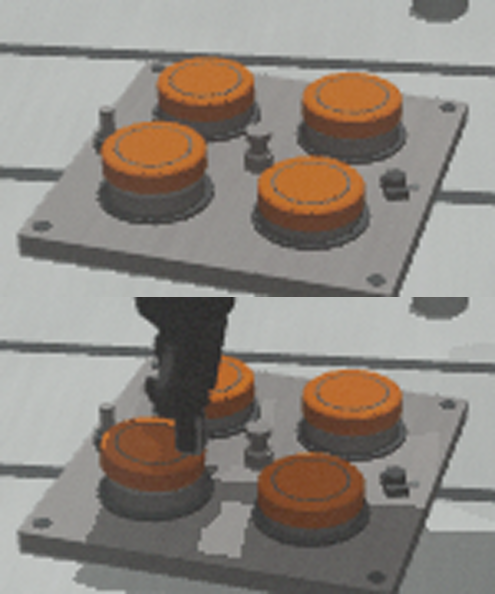

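Emit:
{"fn": "drive_tool", "kwargs": {
  "moves": [
    [1,[0,0,-1.2],0],
    [1,[-4,0,-1.2],0],
    [1,[-9,-0.1,-1.2],0],
    [1,[-12.8,-0.1,-1.2],0],
    [1,[-12.8,-0.1,-0.6],0],
    [1,[-12.8,-0.1,0.3],0],
    [1,[-12.8,-0.1,0.7],0],
    [1,[-12.8,-0.1,0.7],0]
  ]
}}

```text
clock: 10.07
eef_pos: [463.1, 16.6, 53.9]
tcp_rot: [3.141, 0.001, -0.18]
contact_force: [0.0, 0.3, -0.3]
opening: -0.001
```

Emit:
{"fn": "drive_tool", "kwargs": {
  "moves": [
    [1,[0,0.0,0.05],0],
    [1,[0,0.0,0.1],0]
  ]
}}

```text
clock: 10.32
eef_pos: [463.4, 16.5, 52.9]
tcp_rot: [3.141, 0.001, -0.18]
contact_force: [-0.6, 0.9, -0.2]
opening: -0.002
```

Emit:
{"fn": "drive_tool", "kwargs": {
  "moves": [
    [1,[0,0.0,0.05],0],
    [1,[0,0.0,0.1],0]
  ]
}}

```text
clock: 10.58
eef_pos: [463.5, 16.5, 51.9]
tcp_rot: [3.141, 0.001, -0.18]
contact_force: [-0.1, -0.7, 2.8]
opening: 0.005
```

Emit:
{"fn": "drive_tool", "kwargs": {
  "moves": [
    [1,[0,0.0,0.05],0],
    [1,[0,0.0,0.05],0]
  ]
}}

```text
clock: 10.82
eef_pos: [463.5, 16.6, 51.8]
tcp_rot: [3.141, 0.001, -0.18]
contact_force: [-0.4, -0.5, 6.5]
opening: 0.001
```

Emit:
{"fn": "drive_tool", "kwargs": {
  "moves": [
    [1,[0,0.0,0.05],0],
    [1,[0,0.0,0.05],0]
  ]
}}

```text
clock: 11.08
eef_pos: [463.5, 16.5, 51.7]
tcp_rot: [3.141, 0.001, -0.18]
contact_force: [-2.4, 0.3, 8.1]
opening: 0.002
```

Emit:
{"fn": "drive_tool", "kwargs": {
  "moves": [
    [1,[0,0,-2.2],0],
    [1,[4,0,-2.2],0],
    [1,[9,0.1,-2.2],0],
    [1,[12.6,0.1,-2.2],0],
    [1,[12.6,0.1,-1.8],0],
    [1,[12.6,0.1,-1.3],0],
    [1,[12.6,0.1,-1.3],0]
  ]
}}

```text
clock: 11.95
eef_pos: [585.5, -6.8, 63.9]
tcp_rot: [3.14, 0.003, -0.18]
contact_force: [0.5, 0.2, 0.2]
opening: -0.002
```

Emit:
{"fn": "drive_tool", "kwargs": {
  "moves": [
    [1,[0,0.0,0.1],0],
    [1,[0,0.0,0.1],0],
    [1,[0,0.0,0.1],0]
  ]
}}

```text
clock: 12.32
eef_pos: [585.3, -6.7, 63.0]
tcp_rot: [3.14, 0.003, -0.18]
contact_force: [-0.6, -0.0, 0.5]
opening: -0.0
```

Emit:
{"fn": "drive_tool", "kwargs": {
  "moves": [
    [1,[0,0.0,0.1],0],
    [1,[0,0.0,0.1],0],
    [1,[0,0.0,0.1],0]
  ]
}}

```text
clock: 12.7
eef_pos: [585.4, -6.8, 62.1]
tcp_rot: [3.14, 0.003, -0.18]
contact_force: [0.3, -0.5, 1.2]
opening: 0.003
```

Emit:
{"fn": "drive_tool", "kwargs": {
  "moves": [
    [1,[0,0.0,0.1],0],
    [1,[0,0.0,0.1],0],
    [1,[0,0.0,0.1],0]
  ]
}}

```text
clock: 13.08
eef_pos: [585.5, -6.8, 61.2]
tcp_rot: [3.14, 0.003, -0.18]
contact_force: [-0.1, -0.3, 3.6]
opening: -0.001
```

Emit:
{"fn": "drive_tool", "kwargs": {
  "moves": [
    [1,[0,0.0,0.08],0],
    [1,[0,0.0,0.08],0],
    [1,[0,0.0,0.08],0]
  ]
}}

```text
clock: 13.45
eef_pos: [585.6, -6.8, 60.8]
tcp_rot: [3.14, 0.002, -0.18]
contact_force: [-1.6, 1.2, 7.1]
opening: -0.001
```

```bash
cat > tilt.py <<'E'
import sys
from rig import r
from h import *
from scipy.spatial.transform import Rotation as Ro
s=r.sense(); f=r.grab_frame("wrist")
T=np.eye(4);T[:3,:3]=Ro.from_euler('xyz',s["tcp_rot"]).as_matrix();T[:3,3]=s["eef_pos"]
T=T@f["hand_eye"]; im=f["color"][:,:,::-1].copy()
ax=np.array([np.cos(-.176),np.sin(-.176),0]);ay=np.array([-ax[1],ax[0],0])
for tl,col in((0,(255,0,0)),(.1,(0,255,0))):
  for a in np.linspace(0,2*np.pi,200):
    x,y=42*np.cos(a),42*np.sin(a)
    P=np.array([618.3,-11,float(sys.argv[2])])+ax*x*np.cos(tl)+ay*y+np.array([0,0,x*np.sin(tl)])
    p=proj(f,P,T); cv2.circle(im,tuple(int(v) for v in p),0,col,-1)
cv2.imwrite(sys.argv[1],im);print(s["eef_pos"],s["contact_force"])
E
python3 tilt.py pics/w4.png 63.3
```

```text
[585.61680827  -6.75048267  60.81177396] [-1.58920424  1.17385804  7.09590387]
```

View pics/w4.png

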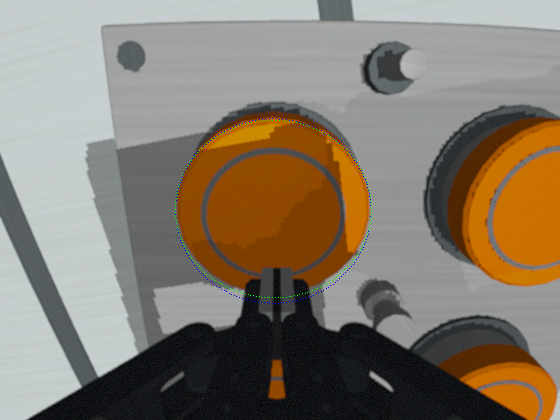

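Emit:
{"fn": "drive_tool", "kwargs": {
  "moves": [
    [1,[0,0,-0.4],0],
    [1,[0,0,-0.8],0],
    [1,[2,-0.1,-0.8],0],
    [1,[3.3,-0.2,-0.8],0],
    [1,[3.3,-0.2,-0.8],0],
    [1,[3.3,-0.2,-0.5],0],
    [1,[3.3,-0.2,-0.4],0],
    [1,[3.3,-0.2,-0.4],0]
  ]
}}

```text
clock: 14.5
eef_pos: [617.9, -10.6, 64.5]
tcp_rot: [3.14, 0.003, -0.18]
contact_force: [0.7, 0.3, 0.3]
opening: 0.006
```

Emit:
{"fn": "drive_tool", "kwargs": {
  "moves": [
    [1,[0,0.0,0.1],0],
    [1,[0,0.0,0.2],0],
    [1,[0,0.0,0.2],0]
  ]
}}

```text
clock: 14.88
eef_pos: [618.1, -10.6, 63.3]
tcp_rot: [3.14, 0.003, -0.18]
contact_force: [-2.7, -0.5, 6.7]
opening: 0.002
```

Emit:
{"fn": "drive_tool", "kwargs": {
  "moves": [
    [1,[0,0.0,0.1],0],
    [1,[0,0.0,0.2],0],
    [1,[0,0.0,0.3],0],
    [1,[0,0.0,0.4],0],
    [1,[0,0.0,0.5],0],
    [1,[0,0.0,0.5],0]
  ]
}}

```text
clock: 15.62
eef_pos: [618.1, -10.6, 59.2]
tcp_rot: [3.14, 0.002, -0.18]
contact_force: [-2.9, 0.2, 9.0]
opening: -0.002
```

Emit:
{"fn": "drive_tool", "kwargs": {
  "moves": [
    [1,[0,0.0,0.08],0],
    [1,[0,0.0,0.08],0],
    [1,[0,0.0,0.08],0]
  ]
}}

```text
clock: 16.0
eef_pos: [618.0, -10.6, 59.1]
tcp_rot: [3.141, 0.002, -0.18]
contact_force: [-2.9, -0.2, 6.7]
opening: 0.002
```

Emit:
{"fn": "drive_tool", "kwargs": {
  "moves": [
    [1,[0,0.0,0.08],0],
    [1,[0,0.0,0.15],0],
    [1,[0,0.0,0.15],0],
    [1,[0,0.0,0.15],0]
  ]
}}

```text
clock: 16.5
eef_pos: [618.1, -10.6, 58.8]
tcp_rot: [3.141, 0.002, -0.18]
contact_force: [-4.2, -0.5, 12.4]
opening: -0.001
```

Emit:
{"fn": "drive_tool", "kwargs": {
  "moves": [
    [1,[0,0.0,0.08],0],
    [1,[0,0.0,0.12],0],
    [1,[0,0.0,0.12],0],
    [1,[0,0.0,0.12],0]
  ]
}}

```text
clock: 17.0
eef_pos: [618.1, -10.6, 58.8]
tcp_rot: [3.141, 0.002, -0.18]
contact_force: [-3.5, 0.5, 12.8]
opening: -0.003
```

Emit:
{"fn": "drive_tool", "kwargs": {
  "moves": [
    [1,[0,0.0,0.12],0],
    [1,[0,0.0,0.2],0],
    [1,[0,0.0,0.25],0],
    [1,[0,0.0,0.25],0]
  ]
}}

```text
clock: 17.5
eef_pos: [618.2, -10.6, 58.6]
tcp_rot: [3.141, 0.001, -0.18]
contact_force: [-8.2, -0.2, 23.3]
opening: -0.002
```

```bash
python3 - <<'E'
from rig import r
print(r.sense()["eef_pos"])
E
```

```text
[618.19165766 -10.61074731  58.63615478]
```

```bash
python3 - <<'E'
from rig import r
import cv2,numpy as np
fw=r.grab_frame("wrist");f=r.grab_frame("side");c=f["color"][:,:,::-1]
a=cv2.imread("pics/side0.png")[110:250,180:380];b=c[110:250,180:380]
cv2.imwrite("pics/s5.png",np.hstack([cv2.resize(x,(400,280),interpolation=2) for x in(a,b)]))
cv2.imwrite("pics/w5.png",fw["color"][:,:,::-1])
s=r.sense();print(s["clock"],s["eef_pos"],s["contact_force"])
E
```

```text
17.6 [618.16370868 -10.59539324  58.60714425] [-7.84664818 -0.38625901 23.25005684]
```

View pics/s5.png

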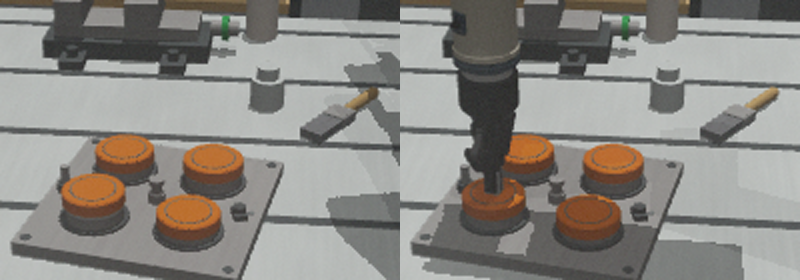

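View pics/w5.png

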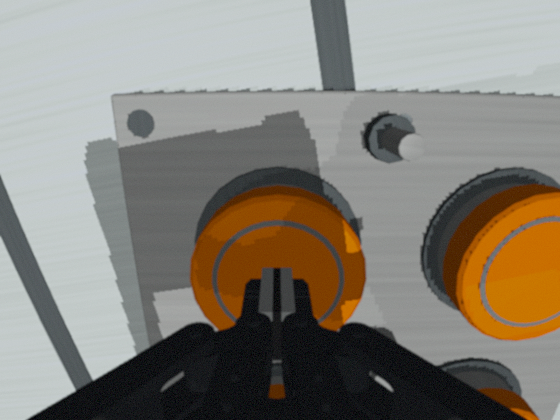

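Cover3 sits lower, with the fingertips inside its ring (about 277,270) and the loose parts unmoved. The push reads a steady 23 N, so I'm handing in.

```bash
python3 -c "
from rig import r
print(r.sign_off())"
```

```text
the job is handed in; nothing more can be done
None
```

The unseated cover was cover3 (far left). I pressed it home, and the fingertips were still pressing on it when I handed the job in at about 17.6 s.

- **Finding it:** Covers 1, 2 and 4 were solid when pressed near the rim, with the force rising within a few tenths of a millimetre. The rim of cover3 sank about 2.5 mm, from 63.4 to 60.8 mm, at 1 to 4 N and then met its stop at 7 N.
- **Seating it:** Pressed on its middle, cover3 went from about 63.4 to 58.6 mm. That is about 4.8 mm down, against 5 mm for fully home. It then held solid at a steady 23 N.
- **Last checks:** The side and wrist pictures show cover3 lower, with the fingertips on its middle. The parts in view (stud, nut, bolt, blank, brush) look unmoved. The wrench and step block were outside those last views, but the arm did not go near them.
- **What didn't settle:**
  - My first press on cover3 was ambiguous, so I tested cover1 and then pressed cover3 again.
  - My picture overlay could not tell the tilted cover from a level one, so the rocking rests on the force and height readings alone.
  - Level at the end is judged by eye, not measured.

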